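# Damp check of a washroom pegboard

## Robot

A 6-joint arm with a two-finger parallel gripper is mounted at the origin on the work surface. World frame = base frame: x ahead of the robot, y to its left, z up, the work surface at z = 0. Lengths are in m, angles in rad, forces in N, time in s.
With the tool pointing down it reaches from about 0.25 to 0.775 m from the base axis. Payload 4 kg.
Tool frame: the origin (TCP) lies midway between the tips of the shut fingers; the grasp point (between the pads) lies 19 mm behind it; z points along the fingers, x is the direction in which the jaws open and shut, and the axes are right-handed (so a half turn about z gives the same grasp; the last joint's range is limited). The gripper opens to 94 mm and grips with 3 to 60 N. Pads are 16 mm wide; open, the fingers measure 119 mm over their backs; the gripper's body (75 mm by 177 mm) begins 78 mm behind the grasp point.
Start: joints at [-1.317, 0.087, 1.371, -0, 1.684, -0.103], TCP at [0.192, -0.515, 0.168] pointing down, gripper open.
Joint ranges: [-3.1, 3.1], [-0.76, 2.03], [0.27, 2.55], [-1.08, 4.22], [0.17, 2.65], [-2.57, 2.57]. Speed limits (rad/s): [2.79, 2.79, 3.14, 3.14, 3.14, 3.14].

## Interface

Orientations are given as [roll, pitch, yaw] about the fixed x, y, z axes, in that order (R = Rz(yaw) Ry(pitch) Rx(roll)).
In Python, from bench import robot, eyes, close_job gives the robot as it stands.
- The arm moves only by the shell command python3 -m jog 'ROWS'. ROWS is JSON, a list of rows, each a list of 3 entries, a list of its own where there are three numbers: the turn, a rotation vector about the tool's x, y, z in degrees, then the shift along the tool's x, y, z in mm, then the closure, from -1 (fully open) to 1 (shut). In form: [[[wx, wy, wz], [x, y, z], claw], ...]. A call has 1 to 5 rows; each row is the pose to reach, as a shift and turn from the pose commanded when the call began, along the tool's axes at that moment; what a row does not reach only later rows make up. A row lasts 1/10 s, in which the tool goes at most 50 mm and 8.59 degrees, less where a joint would pass 70% of its speed; a pose out of reach is approached as far as the arm can. A call with a gripper value outside its range is refused whole. The fingers move at their own pace and stop on an object; the grip force is fixed at half the most. Time passes only in rows, so rows that repeat a pose let the fingers close. It gives the time, the measured TCP pose, the force and the opening at its end, in the units of the state.
- robot.get_obs(): the state, without advancing time (a new reading comes with each control period).
- eyes.snapshot(name): name is "side" or "top" or "wrist"; returns (picture, depth): 420x560x3 uint8, red, green, blue; 420x560 float32, m along the optical axis (not along the pixel's ray), 0 where there is no reading.
- eyes.camera_params(name): a dict with "mtx" (3x3 intrinsics, pixels), "k1" (the pictures are not rectified: a ray, as slopes to the right and down, at radius r is drawn at 1 + k1 r^2 times it, then the intrinsics apply), "world_to_cam" (4x4, takes a point from world to camera coordinates). Camera axes: x right, y up, looking along -z (the intrinsics and any distortion apply to the point x, -y, -z); pixel columns grow to the right and rows downward; lengths in m; the calibration is good to about 2 mm. A picture is of the moment at which its call begins: read the wrist's pose just before it. camera_params takes no time and is no camera call; for the wrist camera it gives the pose at the moment of the call.
- close_job(): hands the job in, once; it reports no verdict.
The state is a dict: "time": time; "joint_positions": joint angles; "qvel": joint speeds; "joint_torque": joint torques, N m; "tool_pos": TCP position; "ee_rot": TCP orientation; "wrist_force": force on the tool from outside, world axes, zero at the start; "wrist_torque": the same for the moment, N m; "width": finger opening in m.
Only numpy, scipy, OpenCV 4.12 (cv2) and the standard library are available. Lean on these libraries where they do the work, as an engineer would, in place of code of your own. Each camera call takes 0.05 s, during which the arm holds its last target. There are 200 camera calls.

## Task

The light-wood pegboard from the rattan shelf lies flat on the ledge to be checked for damp. Take the orange-handled damp tester out of its blue stand and, holding it upright, touch its steel tip onto the yellow disc and keep it there for about a second, then do the same on the blue disc, without setting the tip down on any other disc or anywhere else. Finally stand the tester back in its blue stand and let go.

Things in the scene. Friction and masses are not known exactly. Their poses are not given: they have to be found in the camera images.
- probe: Damp tester, upright, round about z, 155 mm tall, 110 g. Origin: the end of its tip; z up along the handle. From the tip: steel tip 6 mm wide, grey shaft 16 mm wide (22-70 mm up), white round guard 60 mm wide (70-76), round orange handle 28 mm wide (76-155). Grip it from above about 125 mm up, any yaw. At the start it hangs in the dock by its guard, tip 20 mm above the ledge.
- dock: Fixed blue ceramic stand: an upright tube 72 mm across, 90 mm high, with a round bore 34 mm across right through. Origin at the centre of its underside on the ledge, z up. The tester's guard rests on the rim, so it is home with its tip 20 mm above this origin.
- disc_yellow: Yellow disc, 32 mm across, 4 mm thick, rigid, fixed flat on the light-wood pegboard (220 x 300 x 12 mm, lying on the ledge). Origin at the centre of its underside: the face to touch is 4 mm above it, 16 mm above the ledge. Red and green discs of the same size are on the board too, 80 mm or more between centres; which is where changes.
- disc_blue: Blue contact disc, the same size and mounting as the yellow one; its face lies 4 mm above its origin.
Mind the look-alikes: they are no part of the job. Leave any pink or red look-alike of the dock alone.

How it is judged:
By the outcome, as a careful person would: the job done as asked, in the order asked, and still so for the second after the job is handed in, with the robot touching nothing.
It also fails if it takes over 58 s, if anything falls off the work surface, if the arm or the gripper's body presses on something with over 40 N, if the wrist force passes 120 N, or if a joint passes its speed limit or range.

## Working session

There is one attempt and no reset: what is moved stays moved. The work goes in short steps, Python scripts to look and compute and a shell command to move; the robot and the scene stay as the last step left them, time stands still between calls to the robot, and variables do not carry over. Pictures are saved under pics/ and viewed, about 8 in all and at most 12, crops included, and the job is handed in when it is done.

```bash
mkdir -p pics; ls; cat > h.py <<'E'
import numpy as np, cv2
from bench import robot, eyes, close_job
def snap(n,f=None):
    p=eyes.camera_params(n); im,d=eyes.snapshot(n)
    if f: cv2.imwrite('pics/'+f,cv2.cvtColor(im,cv2.COLOR_RGB2BGR))
    np.savez('/tmp/%s.npz'%n,im=im,d=d,M=p['mtx'],k1=p['k1'],T=p['world_to_cam'])
    return im,d,p
def rays(p,uv):
    uv=np.asarray(uv,float).reshape(-1,1,2)
    s=cv2.undistortPoints(uv,np.array(p['mtx'],float),np.array([p['k1'],0,0,0.])).reshape(-1,2)
    # model: r_d = r(1+k1 r^2)
    return s
def world(p,uv,d=None,z=None):
    s=rays(p,uv); T=np.linalg.inv(np.array(p['world_to_cam']))
    dirs=np.c_[s[:,0],-s[:,1],-np.ones(len(s))]@T[:3,:3].T; o=T[:3,3]
    t=np.asarray(d) if d is not None else (z-o[2])/dirs[:,2]
    return o+dirs*np.reshape(t,(-1,1))
E
python3 - <<'E'
from h import *
for n in('top','side'):
    im,d,p=snap(n,n+'1.png'); print(n,p['k1'],np.linalg.inv(p['world_to_cam'])[:3,3])
a=np.hstack([cv2.imread('pics/top1.png')]);print(robot.get_obs())
E
```

```text
pics
top 0.02786212388098212 [ 0.41109763 -0.06752955  1.06325345]
side 0.06659607977105773 [0.30610618 0.59296014 0.89075593]
{'time': 0.1, 'joint_positions': array([-1.31711635e+00,  8.78865381e-02,  1.37206560e+00, -2.62441799e-05,
        1.68358988e+00, -1.03092346e-01]), 'qvel': array([-4.05345421e-05, -2.47629398e-03, -3.79193361e-03,  6.47856352e-04,
        1.52272232e-03,  4.26831904e-04]), 'joint_torque': array([ 2.50212797e-03, -3.41252267e+01, -3.03301477e+01,  7.19691650e-02,
        3.04224668e-02, -9.20855132e-05]), 'tool_pos': array([ 0.19193909, -0.51483202,  0.16693734]), 'ee_rot': array([-3.14141799e+00,  1.94170686e-03, -1.21402676e+00]), 'wrist_force': array([-0.16178675,  0.45019998,  0.37631463]), 'wrist_torque': array([ 0.02657893,  0.04000597, -0.01035604]), 'width': 0.09381516303621727}
```

View pics/top1.png

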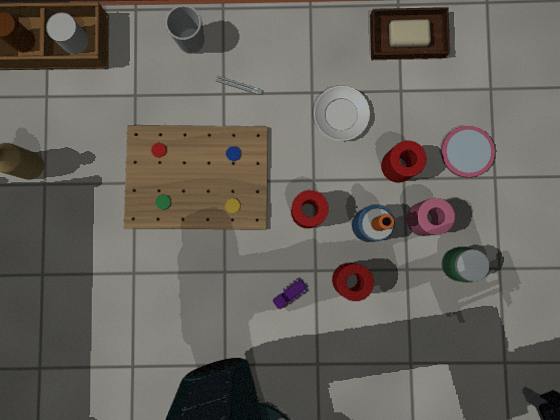

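View pics/side1.png

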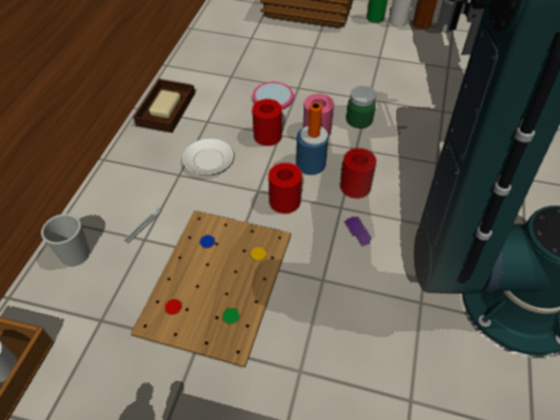

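The tester is the orange handle in the blue stand, at top px (382,222). Look-alikes: red tubes at (405,160), (310,209) and (353,282), and a pink tube at (433,216). The yellow disc is at (232,206), the blue at (234,154). Decoys are the red disc (159,150) and the green disc (163,202).

```bash
cat > m.py <<'E'
from h import *
from scipy import ndimage
def blobs(n,lo,hi,z,amin=25,smin=120,vmin=60):
    q=np.load('/tmp/%s.npz'%n); p=dict(mtx=q['M'],k1=float(q['k1']),world_to_cam=q['T'])
    hsv=cv2.cvtColor(q['im'],cv2.COLOR_RGB2HSV); m=cv2.inRange(hsv,(lo,smin,vmin),(hi,255,255))
    k,l,s,c=cv2.connectedComponentsWithStats(m)
    for i in range(1,k):
        if s[i,4]>=amin:
            dd=q['d'][l==i]; w=world(p,[c[i]],z=z)[0]; v,u=np.nonzero(l==i); ok=dd>0
            P=world(p,np.c_[u,v][ok],d=dd[ok])
            print(n,'px',c[i].round(1),'area',s[i,4],'z-plane',w.round(4),'depth med',np.median(P,0).round(4),'zmax',P[:,2].max().round(3))
E
python3 - <<'E'
from m import *
for n in('top','side'):
    print('yellow');blobs(n,20,32,.016,smin=150)
    print('blue');blobs(n,100,125,.016,smin=140)
    print('orange');blobs(n,5,14,.175,smin=170)
q=np.load('/tmp/top.npz'); p=dict(mtx=q['M'],k1=float(q['k1']),world_to_cam=q['T'])
# handle top face & guard by depth slices around the tester
v,u=np.mgrid[190:260,340:410]; d=q['d'][190:260,340:410]; P=world(p,np.c_[u.ravel(),v.ravel()],d=d.ravel())
for a,b in((.165,.19),(.088,.105)):
    s=P[(P[:,2]>a)&(P[:,2]<b)&(d.ravel()>0)]; print(a,len(s),np.median(s,0).round(4),(s.min(0)/2+s.max(0)/2).round(4),(s.max(0)-s.min(0)).round(3))
im=cv2.cvtColor(q['im'],cv2.COLOR_RGB2BGR)[130:310,200:460]; cv2.imwrite('pics/c1.png',cv2.resize(im,None,fx=3,fy=3,interpolation=cv2.INTER_CUBIC))
E
```

```text
yellow
top px [232.1 205.3] area 174 z-plane [0.5079 0.031  0.016 ] depth med [0.5084 0.0313 0.016 ] zmax 0.022
blue
top px [233.1 153.1] area 157 z-plane [0.6186 0.0283 0.016 ] depth med [0.6188 0.0285 0.0163] zmax 0.021
orange
top px [ 5.9 23.6] area 280 z-plane [0.8313 0.4259 0.175 ] depth med [0.871  0.4725 0.0916] zmax 0.096
top px [381.6 222.4] area 218 z-plane [ 0.4592 -0.2478  0.175 ] depth med [ 0.4597 -0.248   0.1731] zmax 0.179
yellow
side px [257.9 253.4] area 191 z-plane [0.5066 0.0324 0.016 ] depth med [0.5065 0.0326 0.0161] zmax 0.021
blue
side px [311.2 157.2] area 684 z-plane [ 0.4633 -0.2614  0.016 ] depth med [ 0.456  -0.2226  0.0534] zmax 0.093
side px [206.9 241. ] area 123 z-plane [0.617 0.03  0.016] depth med [0.6168 0.0311 0.0167] zmax 0.021
orange
side px [68.1 99. ] area 30698 z-plane [ 0.9692 -0.1403  0.175 ] depth med [ 1.3637 -0.5541 -0.282 ] zmax 0.146
side px [304.9   6.4] area 237 z-plane [ 0.5709 -0.6255  0.175 ] depth med [ 0.6135 -0.817   0.0631] zmax 0.07
side px [336.7   1.1] area 55 z-plane [ 0.4974 -0.6702  0.175 ] depth med [ 0.5159 -0.8165  0.0923] zmax 0.096
side px [426.3  12.3] area 283 z-plane [ 0.2703 -0.6714  0.175 ] depth med [ 0.2624 -0.8851  0.0571] zmax 0.094
side px [303.   15.9] area 228 z-plane [ 0.5654 -0.582   0.175 ] depth med [ 0.6186 -0.816   0.0328] zmax 0.04
side px [173.  109.6] area 144 z-plane [ 0.7448 -0.1671  0.175 ] depth med [ 0.8427 -0.3295  0.006 ] zmax 0.035
side px [314.5 119.1] area 370 z-plane [ 0.4527 -0.2146  0.175 ] depth med [ 0.4585 -0.2446  0.1488] zmax 0.179
side px [172.1 306.3] area 55 z-plane [0.5695 0.2616 0.175 ] depth med [0.6286 0.1881 0.0143] zmax 0.019
0.165 200 [ 0.4616 -0.2553  0.175 ] [ 0.4617 -0.2552  0.1731] [0.025 0.026 0.016]
0.088 742 [ 0.4643 -0.2465  0.0947] [ 0.4649 -0.2543  0.0953] [0.07  0.07  0.014]
```

View pics/c1.png

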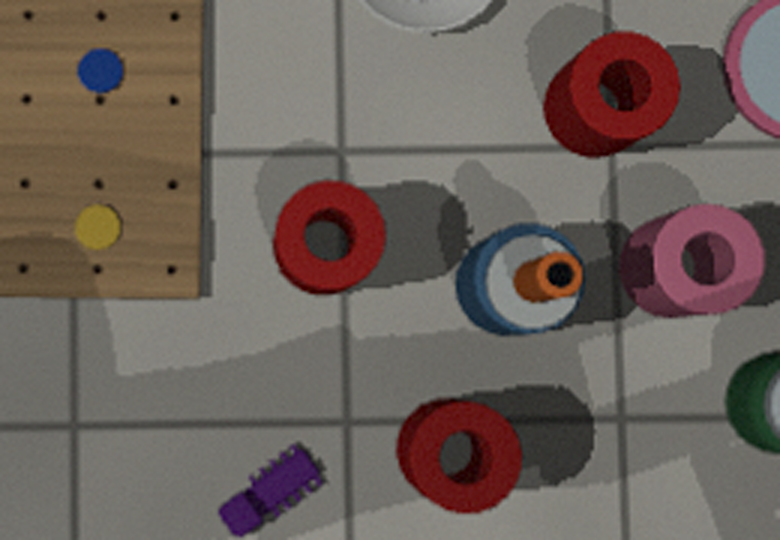

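The crop shows the orange handle with its white guard seated in the blue stand, next to the pink tube and three red ones, so the choice holds. Next I go up, turn the tool to yaw -90° and move over towards the tester.

```bash
python3 -m jog '[[[0,0,8],[0,0,-40],-1],[[0,0,16],[-20,-40,-65],-1],[[0,0,20.4],[-38,-86,-65],-1],[[0,0,20.4],[-56,-130,-65],-1],[[0,0,20.4],[-75,-172,-65],-1]]'
```

```text
time: 0.6
tool_pos: [0.3281, -0.3836, 0.2328]
ee_rot: [-3.141, 0.0, -1.571]
wrist_force: [0.4, -0.4, -0.4]
width: 0.0941
```

```bash
python3 -m jog '[[[0,0,0],[-32,-33,0],-1],[[0,0,0],[-64,-66,0],-1],[[0,0,0],[-96,-100,0],-1],[[0,0,0],[-128,-134,0],-1],[[0,0,0],[-128,-134,0],-1]]'
python3 - <<'E'
from h import *
im,d,p=snap('wrist','w1.png'); q=p
print(robot.get_obs()['tool_pos'],np.linalg.inv(p['world_to_cam'])[:3,3])
v,u=np.mgrid[0:420,0:560]; ok=d>0
P=world(p,np.c_[u[ok],v[ok]],d=d[ok])
for a,b in((.172,.18),(.09,.10)):
    s=P[(P[:,2]>a)&(P[:,2]<b)&(np.hypot(P[:,0]-.4625,P[:,1]+.255)<.037)]; print(a,len(s))
    if len(s): print(((s.min(0)+s.max(0))/2).round(4),(s.max(0)-s.min(0)).round(3))
E
```

```text
time: 1.1
tool_pos: [0.4639, -0.2526, 0.232]
ee_rot: [-3.142, 0.003, -1.562]
wrist_force: [-0.6, -0.5, -0.1]
width: 0.0942
[ 0.46210499 -0.25477462  0.23207729] [ 0.54687041 -0.25290741  0.44959693]
0.172 912
[ 0.4615 -0.2554  0.1753] [0.027 0.027 0.006]
0.09 2440
[ 0.466  -0.2543  0.0949] [0.066 0.07  0.01 ]
```

View pics/w1.png

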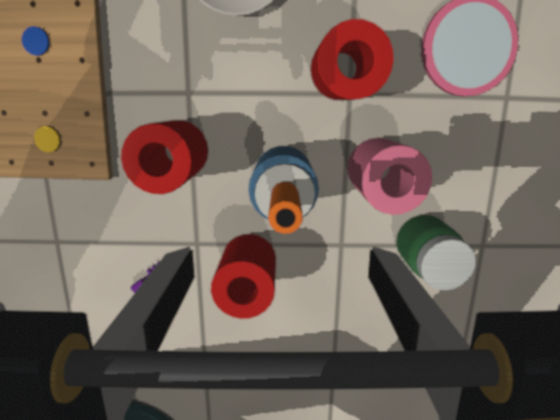

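The wrist view shows the handle's top at (286,217), centred between the fingers and within 1 mm of the TCP. I'll descend 106 mm and close.

```bash
python3 -m jog '[[[0,0,0],[0,0,30],-1],[[0,0,0],[0,0,60],-1],[[0,0,0],[0,0,85],-1],[[0,0,0],[0,0,106],-1],[[0,0,0],[0,0,106],-1]]'
python3 -m jog '[[[0,0,0],[0,0,0],1],[[0,0,0],[0,0,0],1],[[0,0,0],[0,0,0],1],[[0,0,0],[0,0,0],1],[[0,0,0],[0,0,0],1]]'
python3 -m jog '[[[0,0,0],[0,0,0],1],[[0,0,0],[0,0,0],1],[[0,0,0],[0,0,0],1]]'
```

```text
time: 1.65
tool_pos: [0.4576, -0.2567, 0.1229]
ee_rot: [3.134, 0.004, -1.572]
wrist_force: [0.2, -0.3, -0.2]
width: 0.0946
time: 2.15
tool_pos: [0.4613, -0.2572, 0.1278]
ee_rot: [-3.141, -0.001, -1.57]
wrist_force: [0.7, 0.4, 0.1]
width: 0.0575
time: 2.45
tool_pos: [0.461, -0.2569, 0.127]
ee_rot: [3.142, -0.0, -1.57]
wrist_force: [-0.2, 0.1, -0.0]
width: 0.0331
```

```bash
python3 -m jog '[[[0,0,0],[0,0,0],1],[[0,0,0],[0,0,0],1],[[0,0,0],[0,0,0],1],[[0,0,0],[0,0,0],1],[[0,0,0],[0,0,0],1]]'
python3 -m jog '[[[0,0,0],[0,0,-15],1],[[0,0,0],[0,0,-40],1],[[0,0,0],[0,0,-70],1],[[0,0,0],[0,0,-100],1],[[0,0,0],[0,0,-110],1]]'
python3 -m jog '[[[0,0,0],[0,0,0],1],[[0,0,0],[0,0,0],1],[[0,0,0],[0,0,0],1]]'
python3 - <<'E'
from h import *
im,d,p=snap('side'); o=robot.get_obs(); print(o['tool_pos'],o['width'],o['wrist_force'])
b=cv2.cvtColor(im,cv2.COLOR_RGB2BGR)[10:220,210:430]; cv2.imwrite('pics/s2.png',cv2.resize(b,None,fx=2.7,fy=2.7,interpolation=cv2.INTER_CUBIC))
E
```

```text
time: 2.95
tool_pos: [0.461, -0.2568, 0.1269]
ee_rot: [3.142, 0.0, -1.57]
wrist_force: [-0.0, 0.9, -0.2]
width: 0.0274
time: 3.45
tool_pos: [0.4623, -0.2581, 0.242]
ee_rot: [-3.135, -0.005, -1.57]
wrist_force: [0.8, -0.1, -0.5]
width: 0.027
time: 3.75
tool_pos: [0.4602, -0.2564, 0.2348]
ee_rot: [3.138, 0.002, -1.57]
wrist_force: [0.0, 0.0, -2.0]
width: 0.0268
[ 0.46022886 -0.25642924  0.2348129 ] 0.026807396563683045 [-0.07593735 -1.06081087 -0.45096647]
```

View pics/s2.png

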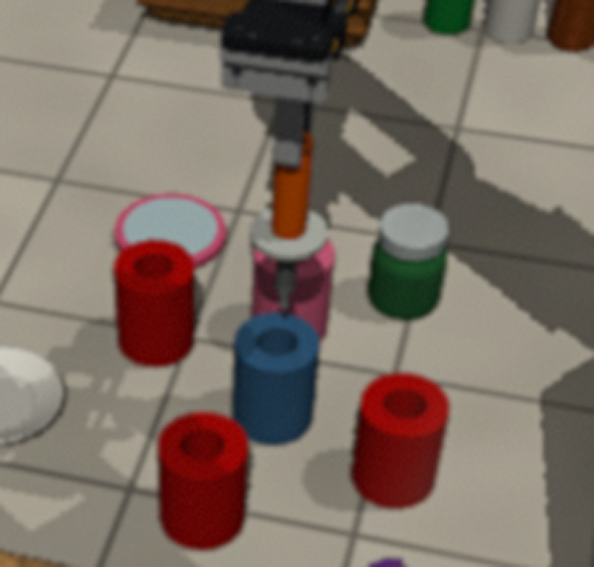

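The tester is out and upright with its tip about 128 mm up, and the stand is empty. Now over to yellow.

```bash
python3 -m jog '[[[0,0,0],[-25,-4,0],1],[[0,0,0],[-60,-10,0],1],[[0,0,0],[-95,-16,0],1],[[0,0,0],[-130,-22,0],1],[[0,0,0],[-165,-27,0],1]]'
python3 -m jog '[[[0,0,0],[-35,-6,0],1],[[0,0,0],[-70,-12,0],1],[[0,0,0],[-100,-17,0],1],[[0,0,0],[-123,-20,0],1],[[0,0,0],[-123,-20,0],1]]'
python3 -m jog '[[[0,0,0],[0,0,20],1],[[0,0,0],[0,0,45],1],[[0,0,0],[0,0,70],1],[[0,0,0],[0,0,80],1],[[0,0,0],[0,0,80],1]]'
python3 -m jog '[[[0,0,0],[0,0,0],1],[[0,0,0],[0,0,0],1],[[0,0,0],[0,0,0],1]]'
python3 - <<'E'
from m import *
im,d,p=snap('side'); o=robot.get_obs(); print(o['tool_pos'],o['ee_rot'],o['width'],o['wrist_force'])
uv=(190,150,340,280)
b=cv2.cvtColor(im,cv2.COLOR_RGB2BGR)[130:300,150:330]; cv2.imwrite('pics/s3.png',cv2.resize(b,None,fx=3.4,fy=3.4,interpolation=cv2.INTER_CUBIC))
snap('top'); q=np.load('/tmp/top.npz'); p=dict(mtx=q['M'],k1=float(q['k1']),world_to_cam=q['T'])
d=q['d'];v,u=np.mgrid[190:260,340:410]; d=d[190:260,340:410]; P=world(p,np.c_[u.ravel(),v.ravel()],d=d.ravel())
s=P[(P[:,2]>.08)&(P[:,2]<.1)&(d.ravel()>0)&(np.hypot(P[:,0]-.463,P[:,1]+.255)<.045)];print('dock',((s.max(0)+s.min(0))/2).round(4),(s.max(0)-s.min(0)).round(3))
E
```

```text
time: 4.3
tool_pos: [0.4874, -0.0904, 0.2355]
ee_rot: [3.139, 0.001, -1.57]
wrist_force: [1.6, 0.4, -1.5]
width: 0.0273
time: 4.8
tool_pos: [0.5072, 0.0337, 0.2354]
ee_rot: [3.139, 0.001, -1.566]
wrist_force: [0.9, 0.3, -1.5]
width: 0.0274
time: 5.3
tool_pos: [0.5061, 0.0304, 0.1545]
ee_rot: [3.136, -0.0, -1.571]
wrist_force: [0.4, 0.5, -0.7]
width: 0.0267
time: 5.6
tool_pos: [0.5086, 0.0309, 0.1585]
ee_rot: [-3.139, -0.0, -1.57]
wrist_force: [0.4, -0.5, -1.2]
width: 0.0267
[0.50846813 0.03100653 0.15824472] [-3.13930021e+00 -2.47780106e-04 -1.57006467e+00] 0.027170654349378227 [-0.19036467  0.03317573 -0.26014475]
dock [ 0.465  -0.2543  0.0884] [0.07  0.071 0.017]
```

View pics/s3.png

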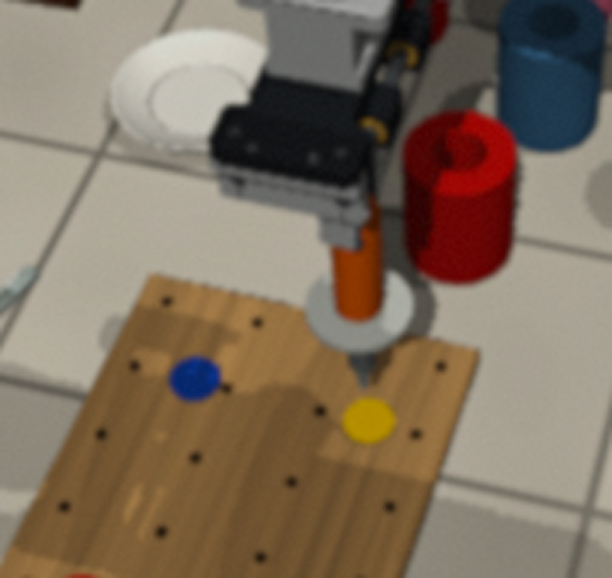

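The tip hangs just above the yellow disc: tip at side px (257,244), disc at (258,253). I'll check its xy numerically and start down.

```bash
python3 - <<'E'
from h import *
q=np.load('/tmp/side.npz'); p=dict(mtx=q['M'],k1=float(q['k1']),world_to_cam=q['T'])
print(world(p,[[257.4,244.3]],z=.051))
E
python3 -m jog '[[[0,0,0],[0,0,10],1],[[0,0,0],[0,0,20],1],[[0,0,0],[0,0,26],1],[[0,0,0],[0,0,28],1],[[0,0,0],[0,0,28],1]]'
python3 -m jog '[[[0,0,0],[0,0,1],1],[[0,0,0],[0,0,2],1],[[0,0,0],[0,0,3],1],[[0,0,0],[0,0,3],1],[[0,0,0],[0,0,3],1]]'
```

```text
[[0.50571445 0.03446927 0.051     ]]
time: 6.2
tool_pos: [0.5073, 0.0311, 0.1281]
ee_rot: [3.14, -0.0, -1.57]
wrist_force: [0.8, -0.6, -0.9]
width: 0.0269
time: 6.7
tool_pos: [0.5078, 0.0311, 0.126]
ee_rot: [-3.141, -0.0, -1.57]
wrist_force: [0.4, 1.0, -0.7]
width: 0.0269
```

```bash
python3 -m jog '[[[0,0,0],[0,0,1],1],[[0,0,0],[0,0,1],1],[[0,0,0],[0,0,2],1],[[0,0,0],[0,0,2],1],[[0,0,0],[0,0,2],1]]'
python3 -m jog '[[[0,0,0],[0,0,1],1],[[0,0,0],[0,0,1],1],[[0,0,0],[0,0,1],1]]'
```

```text
time: 7.2
tool_pos: [0.5077, 0.0311, 0.1239]
ee_rot: [3.141, -0.0, -1.57]
wrist_force: [-0.1, -0.4, -1.1]
width: 0.0272
time: 7.5
tool_pos: [0.5077, 0.0311, 0.1229]
ee_rot: [3.141, -0.0, -1.57]
wrist_force: [-0.1, 0.1, -0.9]
width: 0.0269
```

```bash
python3 -m jog '[[[0,0,0],[0,0,1],1],[[0,0,0],[0,0,1],1],[[0,0,0],[0,0,1],1]]'
python3 -c "
from bench import robot;print(robot.get_obs()['wrist_force'])"
```

```text
time: 7.8
tool_pos: [0.5081, 0.0311, 0.1225]
ee_rot: [-3.14, -0.0, -1.57]
wrist_force: [0.3, -0.5, 2.5]
width: 0.0272
[ 0.28691226 -0.54138685  2.53119113]
```

Contact: the vertical force rose by about 3.5 N and the arm stalled. I'll press 1 mm more and hold.

```bash
python3 -m jog '[[[0,0,0],[0,0,1],1],[[0,0,0],[0,0,1],1],[[0,0,0],[0,0,1],1],[[0,0,0],[0,0,1],1],[[0,0,0],[0,0,1],1]]'
python3 -m jog '[[[0,0,0],[0,0,0],1],[[0,0,0],[0,0,0],1],[[0,0,0],[0,0,0],1],[[0,0,0],[0,0,0],1],[[0,0,0],[0,0,0],1]]'
python3 - <<'E'
from h import *
im,d,p=snap('side'); b=cv2.cvtColor(im,cv2.COLOR_RGB2BGR)[180:300,180:310]; cv2.imwrite('pics/s4.png',cv2.resize(b,None,fx=4,fy=4,interpolation=cv2.INTER_CUBIC))
print(robot.get_obs()['wrist_force'])
E
python3 -m jog '[[[0,0,0],[0,0,0],1],[[0,0,0],[0,0,0],1]]'
```

```text
time: 8.3
tool_pos: [0.5087, 0.0311, 0.1224]
ee_rot: [-3.139, -0.0, -1.57]
wrist_force: [-0.3, 0.7, 5.4]
width: 0.0271
time: 8.8
tool_pos: [0.5087, 0.0311, 0.1224]
ee_rot: [-3.139, -0.0, -1.57]
wrist_force: [-0.3, -0.1, 4.9]
width: 0.0272
[ 0.4299019  -0.73362393  5.36566149]
time: 9.05
tool_pos: [0.5087, 0.0311, 0.1224]
ee_rot: [-3.139, -0.0, -1.57]
wrist_force: [-0.5, -0.3, 5.0]
width: 0.0272
```

View pics/s4.png

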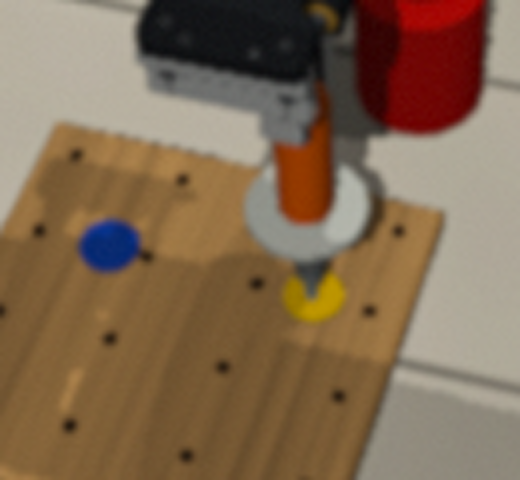

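The tip stands on the middle of the yellow disc (crop (312,295)) and has been held about 1.3 s at 5 N. I'll lift, move 110 mm to blue and come down.

```bash
python3 -m jog '[[[0,0,0],[0,0,-10],1],[[0,0,0],[0,0,-32],1],[[0,0,0],[0,-20,-42],1],[[0,0,0],[1,-50,-42],1],[[0,0,0],[2,-80,-42],1]]'
python3 -m jog '[[[0,0,0],[0,-22,0],1],[[0,0,0],[0,-30,0],1],[[0,0,0],[0,-30,0],1],[[0,0,0],[0,-30,15],1],[[0,0,0],[0,-30,25],1]]'
python3 -m jog '[[[0,0,0],[0,0,6],1],[[0,0,0],[0,0,10],1],[[0,0,0],[0,0,10],1],[[0,0,0],[0,0,10],1]]'
python3 - <<'E'
from h import *
im,d,p=snap('side'); b=cv2.cvtColor(im,cv2.COLOR_RGB2BGR)[170:290,160:290]; cv2.imwrite('pics/s5.png',cv2.resize(b,None,fx=4,fy=4,interpolation=cv2.INTER_CUBIC))
o=robot.get_obs();print(o['tool_pos'],o['wrist_force'])
E
```

```text
time: 9.55
tool_pos: [0.5886, 0.0292, 0.1637]
ee_rot: [-3.141, -0.0, -1.57]
wrist_force: [-0.3, -0.2, -1.6]
width: 0.0267
time: 10.05
tool_pos: [0.6164, 0.0293, 0.1367]
ee_rot: [3.14, -0.0, -1.57]
wrist_force: [0.4, -0.0, -0.8]
width: 0.0271
time: 10.45
tool_pos: [0.6178, 0.0292, 0.1283]
ee_rot: [-3.141, -0.0, -1.57]
wrist_force: [-0.3, 0.2, -1.5]
width: 0.0271
[0.61800135 0.02921758 0.1285999 ] [ 0.45223211 -0.39886511 -0.89079266]
```

View pics/s5.png

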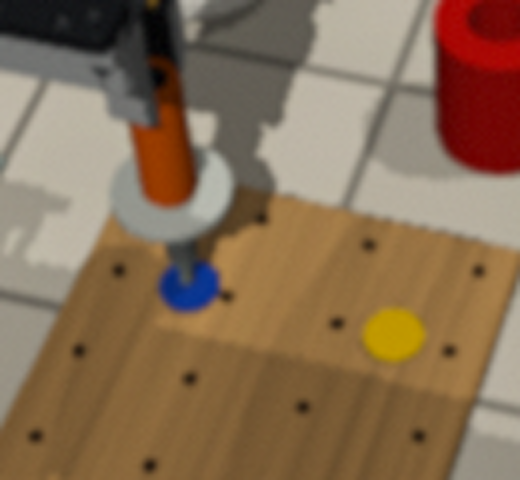

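The tip at crop (187,280) is a few mm above the blue disc and on line with it. Down about 6 mm.

```bash
python3 -m jog '[[[0,0,0],[0,0,2],1],[[0,0,0],[0,0,4],1],[[0,0,0],[0,0,5],1],[[0,0,0],[0,0,6],1],[[0,0,0],[0,0,7],1]]'
python3 -m jog '[[[0,0,0],[0,0,1],1],[[0,0,0],[0,0,1],1],[[0,0,0],[0,0,1],1]]'
```

```text
time: 11.0
tool_pos: [0.6186, 0.0292, 0.1224]
ee_rot: [-3.139, -0.0, -1.57]
wrist_force: [0.4, 0.5, 5.5]
width: 0.0272
time: 11.3
tool_pos: [0.6191, 0.0292, 0.1224]
ee_rot: [-3.137, -0.0, -1.57]
wrist_force: [-0.6, 0.4, 6.1]
width: 0.0271
```

```bash
python3 -m jog '[[[0,0,0],[0,0,0],1],[[0,0,0],[0,0,0],1],[[0,0,0],[0,0,0],1],[[0,0,0],[0,0,0],1],[[0,0,0],[0,0,0],1]]'
python3 -m jog '[[[0,0,0],[0,0,0],1],[[0,0,0],[0,0,0],1],[[0,0,0],[0,0,0],1],[[0,0,0],[0,0,0],1],[[0,0,0],[0,0,0],1]]'
python3 -m jog '[[[0,0,0],[0,0,-15],1],[[0,0,0],[0,0,-45],1],[[0,0,0],[0,0,-80],1],[[0,0,0],[0,0,-110],1],[[0,0,0],[0,0,-114],1]]'
```

```text
time: 11.8
tool_pos: [0.619, 0.0292, 0.1225]
ee_rot: [-3.137, -0.0, -1.57]
wrist_force: [-0.6, 0.8, 5.6]
width: 0.027
time: 12.3
tool_pos: [0.6191, 0.0292, 0.1225]
ee_rot: [-3.137, -0.0, -1.57]
wrist_force: [0.2, 0.5, 5.5]
width: 0.0272
time: 12.8
tool_pos: [0.6197, 0.0291, 0.2397]
ee_rot: [-3.132, -0.0, -1.57]
wrist_force: [0.1, 0.4, -0.9]
width: 0.0273
```

```bash
python3 -m jog '[[[0,0,0],[20,11,0],1],[[0,0,0],[50,27,0],1],[[0,0,0],[85,46,0],1],[[0,0,0],[120,65,0],1],[[0,0,0],[155,84,0],1]]'
python3 -m jog '[[[0,0,0],[35,19,0],1],[[0,0,0],[70,38,0],1],[[0,0,0],[105,57,0],1],[[0,0,0],[129,70,0],1],[[0,0,0],[129,70,0],1]]'
python3 -m jog '[[[0,0,0],[0,0,0],1],[[0,0,0],[0,0,10],1],[[0,0,0],[0,0,20],1],[[0,0,0],[0,0,20],1],[[0,0,0],[0,0,20],1]]'
python3 - <<'E'
from h import *
im,d,p=snap('side'); b=cv2.cvtColor(im,cv2.COLOR_RGB2BGR)[80:190,250:380]; cv2.imwrite('pics/s6.png',cv2.resize(b,None,fx=4,fy=4,interpolation=cv2.INTER_CUBIC))
o=robot.get_obs();print(o['tool_pos'],o['wrist_force'])
E
```

```text
time: 13.3
tool_pos: [0.5323, -0.1267, 0.232]
ee_rot: [3.139, 0.001, -1.569]
wrist_force: [0.1, -1.3, -0.3]
width: 0.0272
time: 13.8
tool_pos: [0.4617, -0.2574, 0.232]
ee_rot: [3.138, 0.001, -1.575]
wrist_force: [-0.1, -0.3, -1.6]
width: 0.0271
time: 14.3
tool_pos: [0.4639, -0.254, 0.213]
ee_rot: [3.14, 0.001, -1.569]
wrist_force: [0.7, 0.4, -0.9]
width: 0.0269
[ 0.46417785 -0.25432573  0.21371278] [ 0.20575981  0.43653304 -0.90474994]
```

View pics/s6.png

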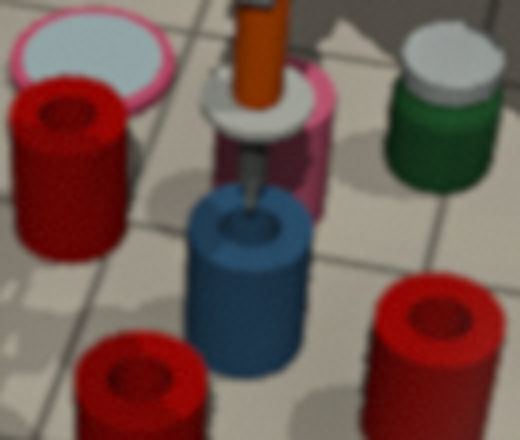

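The tip at crop (250,207) is over the bore, whose centre is at (250,227), and lines up for its height. Lower it.

```bash
python3 -m jog '[[[0,0,0],[0,0,12],1],[[0,0,0],[0,0,26],1],[[0,0,0],[0,0,42],1],[[0,0,0],[0,0,58],1],[[0,0,0],[0,0,70],1]]'
python3 -m jog '[[[0,0,0],[0,0,8],1],[[0,0,0],[0,0,13],1],[[0,0,0],[0,0,15],1],[[0,0,0],[0,0,16],1],[[0,0,0],[0,0,16],1]]'
python3 -m jog '[[[0,0,0],[0,0,1],1],[[0,0,0],[0,0,1],1],[[0,0,0],[0,0,1],1]]'
```

```text
time: 14.85
tool_pos: [0.4631, -0.2544, 0.1414]
ee_rot: [3.139, 0.002, -1.57]
wrist_force: [0.7, -0.1, -1.0]
width: 0.0267
time: 15.35
tool_pos: [0.4643, -0.2552, 0.1285]
ee_rot: [-3.141, -0.001, -1.57]
wrist_force: [-0.6, 0.4, -1.8]
width: 0.027
time: 15.65
tool_pos: [0.4641, -0.255, 0.1272]
ee_rot: [-3.141, -0.0, -1.57]
wrist_force: [-0.2, -0.9, -1.6]
width: 0.0271
```

```bash
python3 -m jog '[[[0,0,0],[0,0,1],1],[[0,0,0],[0,0,1],1],[[0,0,0],[0,0,1],1]]'
```

```text
time: 15.95
tool_pos: [0.4643, -0.255, 0.1268]
ee_rot: [-3.14, -0.001, -1.57]
wrist_force: [0.2, 1.0, 4.0]
width: 0.0271
```

The guard is seated on the rim. Release and retreat.

```bash
python3 -m jog '[[[0,0,0],[0,0,-1],0.2],[[0,0,0],[0,0,-1],-0.3],[[0,0,0],[0,0,-1],-1],[[0,0,0],[0,0,-1],-1],[[0,0,0],[0,0,-1],-1]]'
python3 -m jog '[[[0,0,0],[0,0,0],-1],[[0,0,0],[0,0,0],-1],[[0,0,0],[0,0,0],-1],[[0,0,0],[0,0,0],-1],[[0,0,0],[0,0,0],-1]]'
python3 -m jog '[[[0,0,0],[0,0,-15],-1],[[0,0,0],[0,0,-40],-1],[[0,0,0],[0,0,-75],-1],[[0,0,0],[0,0,-110],-1],[[0,0,0],[0,0,-110],-1]]'
python3 -m jog '[[[0,0,0],[10,30,0],-1],[[0,0,0],[30,60,0],-1],[[0,0,0],[50,90,0],-1],[[0,0,0],[60,110,0],-1],[[0,0,0],[60,110,0],-1]]'
python3 - <<'E'
from m import *
im,d,p=snap('side'); b=cv2.cvtColor(im,cv2.COLOR_RGB2BGR)[60:230,220:420]; cv2.imwrite('pics/s7.png',cv2.resize(b,None,fx=3.5,fy=3.5,interpolation=cv2.INTER_CUBIC))
snap('top')
q=np.load('/tmp/top.npz'); p=dict(mtx=q['M'],k1=float(q['k1']),world_to_cam=q['T'])
v,u=np.mgrid[190:260,340:410]; d=q['d'][190:260,340:410]; P=world(p,np.c_[u.ravel(),v.ravel()],d=d.ravel())
s=P[(P[:,2]>.165)&(P[:,2]<.19)&(np.hypot(P[:,0]-.463,P[:,1]+.255)<.03)]; print(len(s),np.median(s,0))
E
```

```text
time: 16.45
tool_pos: [0.4639, -0.2549, 0.1267]
ee_rot: [3.141, 0.0, -1.57]
wrist_force: [-0.2, -0.1, -0.5]
width: 0.0635
time: 16.95
tool_pos: [0.464, -0.2549, 0.127]
ee_rot: [3.142, -0.0, -1.57]
wrist_force: [-0.6, -0.6, -0.6]
width: 0.0938
time: 17.45
tool_pos: [0.4663, -0.2565, 0.2448]
ee_rot: [-3.131, -0.008, -1.57]
wrist_force: [-0.2, -0.3, 0.6]
width: 0.0936
time: 17.95
tool_pos: [0.3521, -0.316, 0.2374]
ee_rot: [3.141, -0.001, -1.574]
wrist_force: [0.5, 1.1, -0.2]
width: 0.094
202 [ 0.46509329 -0.25361673  0.17506751]
```

View pics/s7.png

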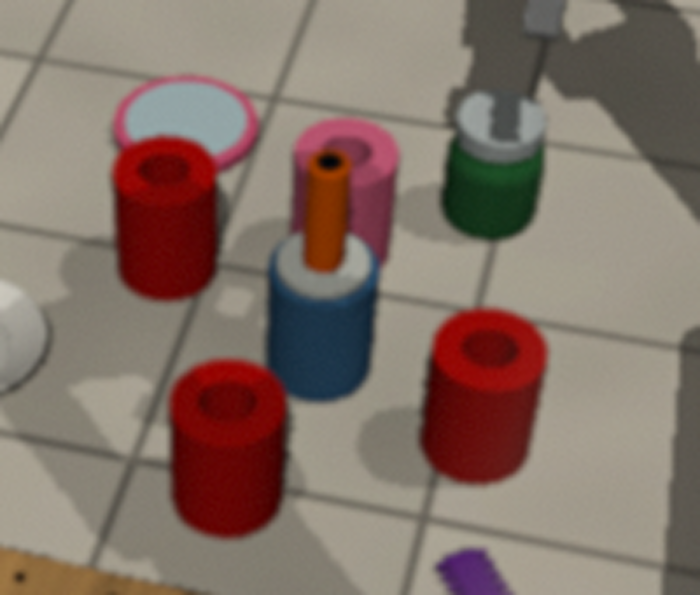

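The tester stands upright in the blue stand with its top at z = 0.175. The gripper is clear, with its fingers only appearing above the jar (TCP 0.237 m up).

```bash
python3 -m jog '[[[0,0,0],[0,0,0],-1],[[0,0,0],[0,0,0],-1],[[0,0,0],[0,0,0],-1]]'; python3 -c "
from bench import close_job;print(close_job())"
```

```text
time: 18.35
tool_pos: [0.3547, -0.3145, 0.2369]
ee_rot: [3.142, 0.0, -1.569]
wrist_force: [0.6, -0.2, -1.1]
width: 0.0939
the job is handed in; nothing more can be done
None
```

I took the tester out of the blue stand and held its tip upright on the yellow disc for about 1.3 s, then on the blue disc for about 1.3 s. I then stood it back in the blue stand, let go and handed in at 18.35 s. `close_job` gave no verdict.

- **Contacts:** the vertical force stayed at about 5 N on each disc. A picture during the yellow touch showed the tip on the middle of the disc. For blue the picture was taken a few mm above the disc, so the touch itself rests on force and position. It stopped at the same tool height as on yellow (0.1224 m).
- **Back in the stand:** the guard met the rim at the start height. After release the handle top is 0.175 m up at (0.465, -0.254), upright and within about 1 mm of the stand's centre, and the arm is clear with the gripper open.
- **One small disagreement:** before the yellow touch, the side camera put the tip about 3–4 mm from the position given by the tool. The disc's radius is 16 mm, so I left it. No check failed.

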